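# Swap two hang-on bins on a restorer's panel

## Task

The two open metal bins that hang from the small springy panel are in each other's place: lift each one up and off, and swap them, so that each hangs by its hook, fully down in the notch the other one had. The bench beside the panel may be used to put one down meanwhile. Keep the bins upright so that nothing spills, and leave the jar, the mallet and the gilded finial where they stand.

Things in the scene. Friction and masses are not known exactly. Their poses are not given: they have to be found in the camera images.
- panel: The fixed dark foot of the hanging panel, 12 mm high (x -55 to 95, y +-135 mm). On it, at x = 0, stands a grey sheet 5 mm thick, 260 mm wide (y), on a sprung hinge along y, 16 mm above the bench. Origin on the bench; x: to the side where the bins hang, away from the robot; z: up.
- notch_a (a point): Nominal middle of the floor of one notch in the sheet's top edge (panel x 0, y +65 mm, z 150 mm) were the sheet upright; fixed to the foot. The notch is 46 mm wide; beside it the edge is 12 mm higher. The sheet gives way to a push of 1 to 2 N and leans under load, so that its top may stand up to 20 mm nearer or farther in x: that lean is not measured.
- notch_b (a point): The same for the other notch, at panel y = -65 mm.
- tall_bin: Taller open metal bin, outside 80 mm deep (x), 56 wide (y), 85 tall; bottom 81 mm below the origin, rim 4 mm above; fragments inside. 0.2 to 0.4 kg. Origin: in the hook at the back, mid-width, on the bridge's underside, in the middle of the 8 mm slot. x: from the panel out through the box; y: across; z: up. Outer back wall at x = +4 mm. 
- low_tray: Lower, longer open metal bin, outside 100 mm deep (x), 56 wide (y), 60 tall; bottom 56 mm below the origin, rim 4 mm above; sticks inside. 0.17 to 0.34 kg. Origin: in the hook at the back, mid-width, on the bridge's underside, in the middle of the 8 mm slot. x: from the panel out through the box; y: across; z: up. Outer back wall at x = +4 mm. 
- tall_bin_mouth (a point): Centre of the tall bin's mouth, at rim height (origin + 44 mm in x, 4 mm in z). The outer side walls, 56 mm apart, can be gripped here.
- low_tray_mouth (a point): Centre of the low tray's mouth, at rim height (origin + 54 mm in x, 4 mm in z). The outer side walls, 56 mm apart, can be gripped here.
- tall_bin_lip (a point): Middle of the lower end of the hook's lip (4 mm thick, 40 mm wide), 14 mm below the bin's origin and 6 mm behind it. Bridge 4 mm thick. The slot between lip and back wall has 3 mm of play over the sheet.
- low_tray_lip (a point): Middle of the lower end of the hook's lip (4 mm thick, 40 mm wide), 14 mm below the bin's origin and 6 mm behind it. Bridge 4 mm thick. The slot between lip and back wall has 3 mm of play over the sheet.
- jar: Bystander: glass jar with white cap, 64 mm across, 90 mm tall. Origin: centre of its underside.
- mallet: Bystander: turned wooden carving mallet standing on its head, 80 mm across, 200 mm tall. Origin: centre of its underside.
- finial: Bystander: gilded turned finial, 64 mm across, 108 mm tall. Origin: centre of its underside.

How it is judged:
At the end, for the whole second after the job is handed in: Each bin hangs in the notch that the other one had at the start: its origin within 8 mm of that notch's middle along the panel (y), 140 to 153 mm above the bench, within 35 mm of the panel's middle in x, tilted less than 0.3 rad, its x within 0.35 rad of the panel's, and at rest (below 0.02 m/s) ((((x of tall_bin in the frame of panel between -0.035 and 0.035 m and y of tall_bin in the frame of panel between 0.057 and 0.073 m and z of tall_bin in the frame of panel between 0.14 and 0.153 m) and (x of low_tray in the frame of panel between -0.035 and 0.035 m and y of low_tray in the frame of panel between -0.073 and -0.057 m and z of low_tray in the frame of panel between 0.14 and 0.153 m)) or ((x of tall_bin in the frame of panel between -0.035 and 0.035 m and y of tall_bin in the frame of panel between -0.073 and -0.057 m and z of tall_bin in the frame of panel between 0.14 and 0.153 m) and (x of low_tray in the frame of panel between -0.035 and 0.035 m and y of low_tray in the frame of panel between 0.057 and 0.073 m and z of low_tray in the frame of panel between 0.14 and 0.153 m))) and angle between each of tall_bin, low_tray's own z axis and vertical below 0.3 rad and linear speed of each of tall_bin, low_tray below 0.02 m/s and distance of each of tall_bin, low_tray from where it was at the start of the episode above 0.11 m and angle between the x axis of each of tall_bin, low_tray and the x axis of panel, either way round below 0.35 rad); the robot touches nothing.
It fails at once if the jar is shifted by more than 25 mm or knocked over (distance of jar from where it was at the start of the episode above 0.025 m or angle between jar's own z axis and vertical above 0.5 rad).
It fails at once if the mallet is shifted by more than 25 mm or knocked over (distance of mallet from where it was at the start of the episode above 0.025 m or angle between mallet's own z axis and vertical above 0.5 rad).
It fails at once if the finial is shifted by more than 25 mm or knocked over (distance of finial from where it was at the start of the episode above 0.025 m or angle between finial's own z axis and vertical above 0.5 rad).
It fails at once if the tall_bin is tipped by more than 0.6 rad (its contents spill) (angle between tall_bin's own z axis and vertical above 0.6 rad).
It fails at once if the low_tray is tipped by more than 0.6 rad (its contents spill) (angle between low_tray's own z axis and vertical above 0.6 rad).
It also fails if it takes over 72 s, if anything falls off the work surface, if the arm or the gripper's body presses on something with over 40 N, if the wrist force passes 120 N, or if a joint passes its speed limit or range.

## Robot

A 6-joint arm with a two-finger parallel gripper is mounted at the origin on the work surface. World frame = base frame: x ahead of the robot, y to its left, z up, the work surface at z = 0. Lengths are in m, angles in rad, forces in N, time in s.
With the tool pointing down it reaches from about 0.325 to 0.775 m from the base axis. Payload 5.5 kg.
Tool frame: the origin (TCP) lies at the very end of the fingers, on their centre line; the grasp point (between the pads) lies arm.hold_point_z behind it (arm.hold_point_z is the distance from the TCP to the grasp point, in m); z points along the fingers, y is the line along which they close (so a half turn about z gives the same grasp; the last joint's range is limited). The gripper opens to 88 mm and grips with 3 to 60 N. Pads are 20 mm wide; open, the fingers measure 115 mm over their backs; the gripper's body (75 mm by 178 mm) begins 61 mm behind the grasp point.
Start: joints at [1.063, 0.091, 1.231, -0, 1.82, -0.057], TCP at [0.261, 0.54, 0.223] pointing down, gripper open.
Joint ranges: [-2.87, 2.87], [-0.86, 2.18], [0.17, 2.46], [-1.51, 4.65], [0.06, 2.69], [-2.65, 2.65]. Speed limits (rad/s): [2.57, 2.57, 3.01, 3.14, 3.14, 3.14].

## Interface

Orientations are given as a rotation vector (axis times angle).
In Python, from plant import get_state, optics, order, arm gives the robot as it stands.
- The arm moves only by the tool servo_tool, never from a script. Its argument "targets" is text: rows parted by semicolons, each of 7 numbers parted by spaces: the shift along the tool's x, y, z in units of 25 mm (1.0 is 25 mm), then the turn, a rotation vector about the tool's x, y, z in units of 5 degrees (1.0 is 5 degrees), then the finger opening in mm, from 0 to 87.8. A call has 1 to 12 rows; each row is the pose to reach, as a shift and turn from the pose commanded when the call began, along the tool's axes at that moment; what a row does not reach only later rows make up. A row lasts 1/8 s, in which the tool goes at most 62.5 mm and 10.7 degrees, less where a joint would pass 70% of its speed; a pose out of reach is approached as far as the arm can. A call with a gripper value outside its range is refused whole. The fingers move at their own pace and stop on an object; "squeeze" is the grip in N (left out, the last holds). Time passes only in rows, so rows that repeat a pose let the fingers close. It gives the time, the measured TCP pose, the force, the opening and the grip force at its end, in the units of the state.
- get_state(): the state, without advancing time (a new reading comes with each control period).
- optics.capture(name): name is "side" or "top" or "wrist"; returns a dict with "img" (420x560x3 uint8, red, green, blue), "fx", "fy", "cx", "cy" (pixels), "R" (3x3) and "t" (3): a world point X has camera coordinates R X + t; the wrist camera has in their place "T_tool_cam" (4x4, takes a point from camera to tool coordinates, whose origin is the TCP and whose axes are the flange's). Camera axes: x right, y down, z forward; pixel columns grow to the right and rows downward; lengths in m; the calibration is good to about 2 mm. The wrist camera is an equidistant fisheye: a pixel r from the principal point sees the ray r / f radians off the axis. A picture is of the moment at which its call begins: read the wrist's pose just before it. There is no depth.
- order.sign_off(): hands the job in; it is judged then, once.
The state is a dict: "clock": time; "joint_pos": joint angles; "joint_velocities": joint speeds; "tau": joint torques, N m; "eef_pos": TCP position; "eef_rot": TCP orientation; "contact_force": force on the tool from outside, world axes, zero at the start; "ft_torque": the same for the moment, N m; "gripper_width": opening from 0.0 (shut) to 1.0 (fully open); "grip_force": force on a finger pad.
Only numpy, scipy, OpenCV 4.12 (cv2) and the standard library are available. Lean on these libraries where they do the work, as an engineer would, in place of code of your own. Each camera call takes 0.05 s, during which the arm holds its last target. There are 200 camera calls.

## Working session

There is one attempt and no reset: what is moved stays moved. The work goes in short steps, Python scripts to look and compute and a tool call to move; the robot and the scene stay as the last step left them, time stands still between calls to the robot, and variables do not carry over. Pictures are saved under pics/ and viewed, at most 10 in all, crops included, and the job is handed in when it is done.

Besides the shell and the picture viewer there is one more tool, called after ">>>" in YAML: its name, and indented under it one key for each argument. servo_tool: Moves the arm, as the interface text tells. Its arguments: {"type":"object","properties":{"targets":{"type":"string"},"squeeze":{"type":"number"}},"required":["targets"]}

```bash
mkdir -p pics; ls; cat > h.py <<'E'
import numpy as np, cv2
from scipy.spatial.transform import Rotation as Ro
from plant import get_state, optics, order, arm
def cap(n,f):
    c=optics.capture(n); cv2.imwrite('pics/'+f,c['img'][:,:,::-1]); return c
def ray(c,u,v):
    R=np.array(c['R']);t=np.array(c['t'])
    return -R.T@t, R.T@np.array([(u-c['cx'])/c['fx'],(v-c['cy'])/c['fy'],1])
def onz(c,u,v,z):
    o,d=ray(c,u,v); return o+d*(z-o[2])/d[2]
def proj(c,X):
    p=np.array(c['R'])@np.array(X)+np.array(c['t']); return [c['fx']*p[0]/p[2]+c['cx'],c['fy']*p[1]/p[2]+c['cy']]
E
python3 - <<'E'
from h import *
import pickle
s=get_state();print(s, arm.hold_point_z)
print(np.round(Ro.from_rotvec(s['eef_rot']).as_matrix(),3))
cs={}
ims=[]
for n in('side','top'):
    c=cap(n,n+'0.png');cs[n]=c;print(n,c['fx'],c['cx'],c['cy'],'C',ray(c,0,0)[0],np.round(c['R'],3).tolist())
pickle.dump(cs,open('c0.pkl','wb'))
E
```

```text
pics
{'clock': 0.0, 'joint_pos': array([ 1.06328176e+00,  9.18459182e-02,  1.23184044e+00,  2.04652520e-05,
        1.81980647e+00, -5.67050977e-02]), 'joint_velocities': array([-0.00093613,  0.00055794,  0.00164251,  0.00031245, -0.00151529,
       -0.00171128]), 'tau': array([-1.48909544e-04, -4.46468925e+01, -4.06433165e+01,  7.02045718e-02,
        2.96579918e-02, -1.64130774e-04]), 'eef_pos': array([0.26127424, 0.53980521, 0.2215403 ]), 'eef_rot': array([-7.02018247e-01, -3.06158840e+00,  2.85762012e-03]), 'contact_force': array([-0.18326843,  0.99146148,  0.24629461]), 'ft_torque': array([0.02300896, 0.0073263 , 0.0565968 ]), 'grip_force': 0.0, 'gripper_width': 0.9999803181755083} 0.0187
[[-0.9    0.436 -0.001]
 [ 0.436  0.9   -0.002]
 [ 0.    -0.002 -1.   ]]
side 465.83212052346295 280.05094278961866 216.71200133526358 C [-0.04196955 -0.7803127   1.18905645] [[0.812, -0.583, -0.001], [-0.426, -0.592, -0.685], [0.398, 0.557, -0.729]]
top 455.21470639356585 282.4210924656183 216.0441416682206 C [0.39976355 0.03962109 1.35574875] [[0.015, -1.0, 0.004], [-0.995, -0.016, -0.102], [0.102, -0.003, -0.995]]
```

View pics/top0.png

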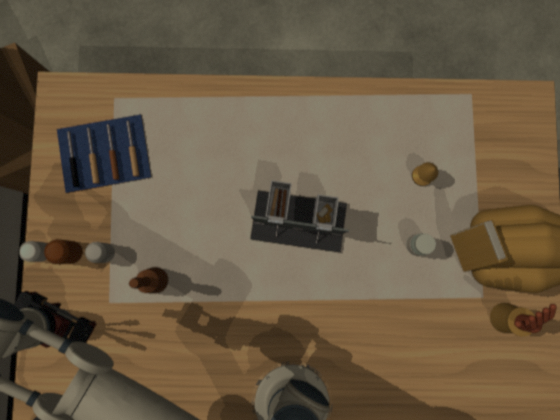

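View pics/side0.png

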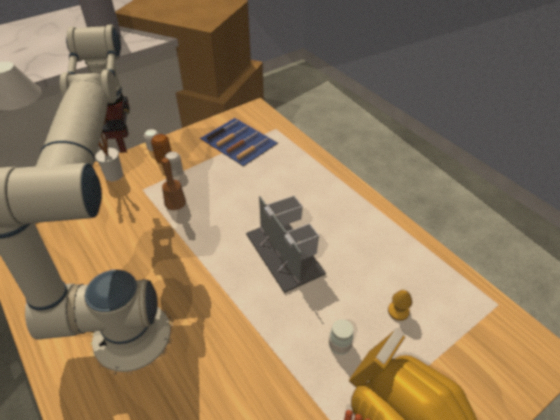

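The top view shows the panel at about (298,220), the low tray with sticks at (279,202) and the tall bin at (326,212). The mallet is at (150,280), the jar at (424,244) and the finial at (425,174). I'll take an enlarged crop to measure.

```bash
python3 - <<'E'
from h import *
import pickle
cs=pickle.load(open('c0.pkl','rb'));c=cs['top'];im=c['img']
cr=cv2.convertScaleAbs(cv2.resize(im[170:260,240:360,::-1],None,fx=6.5,fy=6.5,interpolation=cv2.INTER_CUBIC),alpha=1.8,beta=10)
cv2.imwrite('pics/topcrop.png',cr)
g=im.max(2).astype(np.uint8)
m=((g<62)).astype(np.uint8); m[:180]=0;m[260:]=0;m[:,:240]=0;m[:,360:]=0
n,l,st,ce=cv2.connectedComponentsWithStats(m)
k=1+np.argmax(st[1:,4]);print(st[k],ce[k])
pts=np.argwhere(l==k)[:,::-1].astype(np.float32)
r=cv2.minAreaRect(pts);print(r);
for p in cv2.boxPoints(r):print(p,onz(c,*p,.012)[:2])
for nme,p in dict(mallet=(150,280,.1),jar=(424,244,.09),fin=(425,174,.08)).items():print(nme,onz(c,*p))
E
```

```text
[ 251  191   96   61 3121] [297.84844601 224.96924063]
((300.03326416015625, 220.9198455810547), (93.90043640136719, 49.74913787841797), 8.471144676208496)
[249.93095 238.60675] [0.4690371  0.13054571]
[257.25958 189.40036] [0.61622131 0.11198272]
[350.13556 203.23294] [ 0.57897541 -0.16536402]
[342.80695 252.43933] [ 0.43252329 -0.14377397]
mallet [0.34728828 0.39476349 0.1       ]
jar [ 0.45748645 -0.35904067  0.09      ]
fin [ 0.65722346 -0.36833459  0.08      ]
```

View pics/topcrop.png

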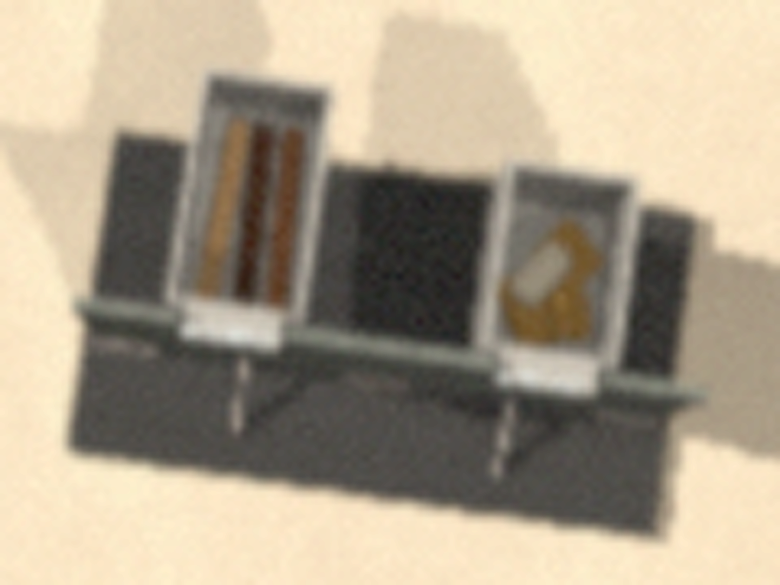

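The crop shows clear foot corners at (118,132), (70,448), (660,535) and (703,215). The tray's rim corners are at (208,75), (330,90), (172,300) and (300,318), with its bridge at about (232,327). The tall bin's far rim corners are at (507,165) and (636,180), with its bridge at about (549,372).

```bash
python3 - <<'E'
from h import *
import pickle
c=pickle.load(open('c0.pkl','rb'))['top']
f=lambda u,v,z:onz(c,u/6.5+240-.42,v/6.5+170-.42,z)[:2]
F=np.array([f(118,132,.012),f(70,448,.012),f(660,535,.012),f(703,215,.012)])
# model corners panel frame
M=np.array([[.095,.135],[-.055,.135],[-.055,-.135],[.095,-.135]])
def fit(M,F):
    mc,fc=M.mean(0),F.mean(0);A=M-mc;B=F-fc
    th=np.arctan2((A[:,0]*B[:,1]-A[:,1]*B[:,0]).sum(),(A*B).sum());R=np.array([[np.cos(th),-np.sin(th)],[np.sin(th),np.cos(th)]])
    t=fc-R@mc;return R,t,th,F-(M@R.T+t)
R,t,th,res=fit(M,F);print('foot',F.round(4).tolist(),th,t,res.round(4).tolist())
for y in(.065,-.065):print('notch',R@[0,y]+t)
z=.154
tr=np.array([f(208,75,z),f(330,90,z),f(172,300,z),f(300,318,z)])
Rb,tb,thb,rs=fit(np.array([[.104,.028],[.104,-.028],[.004,.028],[.004,-.028]]),tr);print('tray',thb,tb,rs.round(4).tolist(),'inpanel',R.T@(tb-t))
tl=np.array([f(507,165,z),f(636,180,z),f(480,348,z),f(612,368,z)])
Rb,tb,thb,rs=fit(np.array([[.084,.028],[.084,-.028],[.004,.028],[.004,-.028]]),tl);print('tall',thb,tb,rs.round(4).tolist(),'inpanel',R.T@(tb-t))
for p in((232,327),(549,372)):print('bridge',R.T@(f(*p,.154)-t))
for p in((80,305),(705,395)):print('sheet end',R.T@(f(*p,.162)-t))
E
```

```text
foot [[0.6148, 0.1105], [0.4694, 0.1293], [0.4341, -0.1388], [0.5806, -0.1582]] -0.12901941331068853 [ 0.50486497 -0.01171343] [[-0.0017, 0.0006], [0.0017, 0.0001], [0.0011, -0.0003], [-0.0011, -0.0004]]
notch [0.51322798 0.05274632]
notch [ 0.49650195 -0.07617319]
tray -0.12479829465280103 [0.5131265 0.0541049] [[-0.0035, -0.0024], [-0.0019, 0.0029], [0.0025, -0.0018], [0.0029, 0.0014]] inpanel [-0.00027544  0.06633423]
tall -0.12626936145389256 [ 0.49630249 -0.0727573 ] [[-0.0023, -0.0013], [-0.0006, 0.0013], [0.0016, -0.0009], [0.0013, 0.0008]] inpanel [-0.00063729 -0.06163816]
bridge [-0.00111732  0.06702016]
bridge [-0.00072137 -0.06346325]
sheet end [-0.0018663   0.12909722]
sheet end [-0.00160479 -0.12651989]
```

```bash
cat >> h.py <<'E'
TH=-0.128; T=np.array([.5049,-.0117]); P=np.array([[np.cos(TH),-np.sin(TH)],[np.sin(TH),np.cos(TH)]])
def row(px,py,z,s=None):
    "row for the TCP at panel x,y, height z, tool y along panel y, pointing down"
    s=s or get_state(); R0=Ro.from_rotvec(s['eef_rot']); p=np.r_[P@[px,py]+T,z]
    Rt=Ro.from_matrix(np.c_[np.r_[-P[:,0],0],np.r_[P[:,1],0],[0,0,-1]])
    return np.r_[R0.inv().apply(p-s['eef_pos'])/.025, np.degrees((R0.inv()*Rt).as_rotvec())/5].round(2)
def inpanel():
    s=get_state();q=s['eef_pos'];Rz=Ro.from_rotvec(s['eef_rot']).as_matrix()
    return (P.T@(q[:2]-T)).round(4),round(q[2],4),'yawerr',round(np.degrees(np.arctan2(Rz[1,1],Rz[0,1])-np.pi/2-TH),2),'F',(np.array(s['contact_force'])).round(2),'w',s['gripper_width'],s['grip_force'],'t',s['clock']
E
python3 - <<'E'
from h import *
print(row(.054,.066,.32),row(.054,.066,.21))
E
```

```text
[-19.59 -12.43  -3.91  -0.02  -0.    -3.7 ] [-19.59 -12.42   0.49  -0.02  -0.    -3.7 ]
```

>>> servo_tool:
  targets: "0 0 -3 0 0 0 87.8; -2 -1.2 -4 0 0 -0.5 87.8; -4 -2.5 -4 0 0 -1 87.8; -6 -3.8 -4 0 0 -1.5 87.8; -8 -5.1 -4 0 0 -2 87.8; -10 -6.3 -4 0 0 -2.5 87.8; -12 -7.6 -4 0 0 -3 87.8; -14 -8.9 -4 0 0 -3.5 87.8; -16 -10.2 -4 0 0 -3.7 87.8; -18 -11.5 -3 0 0 -3.7 87.8; -19.6 -12.4 -2 0 0 -3.7 87.8; -19.6 -12.4 -1 0 0 -3.7 87.8"
  squeeze: 25

```text
clock: 1.6
eef_pos: [0.5683, 0.0444, 0.245]
eef_rot: [-0.208, -3.132, 0.001]
contact_force: [-0.3, 0.6, 0.0]
gripper_width: 0.999
grip_force: 0.0
```

```bash
python3 - <<'E'
from h import *
print(inpanel(),row(.054,.066,.21))
c=cap('wrist','w1.png');print({k:np.round(v,3).tolist() for k,v in c.items() if k!='img'});print(inpanel())
E
```

```text
(array([0.0558, 0.0637]), np.float64(0.245), 'yawerr', np.float64(-0.26), 'F', array([-0.33,  0.6 ,  0.05]), 'w', 0.9992701797171812, 0.0, 't', 1.6) [ 0.07  0.09  1.4  -0.01 -0.03 -0.05]
{'fx': 325.192, 'fy': 325.192, 'cx': 276.187, 'cy': 210.113, 'T_tool_cam': [[-0.001, -0.967, -0.253, 0.069], [1.0, -0.001, -0.001, -0.0], [0.001, -0.253, 0.967, -0.162], [0.0, 0.0, 0.0, 1.0]]}
(array([0.0542, 0.0649]), np.float64(0.2414), 'yawerr', np.float64(-0.17), 'F', array([ 1.77,  0.36, -1.97]), 'w', 0.9979549159029935, 0.0, 't', 1.65)
```

View pics/w1.png

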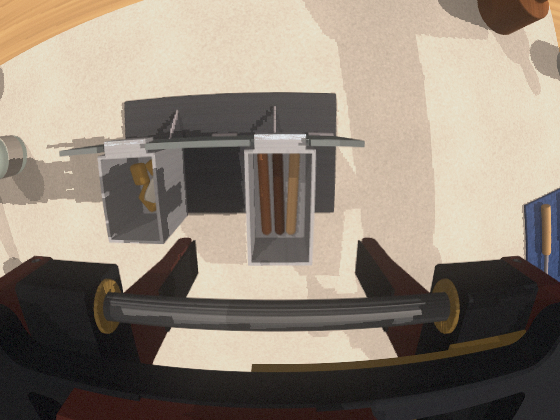

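The wrist view shows the tray's rim corners at about (245,150), (315,150), (250,264) and (312,264). Its bridge spans (254-306, 135-150), and the sheet's top edge is at (364,142) on the right and (62,152) on the left. The tray lies between the fingers.

```bash
cat >> h.py <<'E'
def wray(c,u,v,s):
    x,y=u-c['cx'],v-c['cy'];r=np.hypot(x,y);a=r/c['fx']
    d=np.array([x/r*np.sin(a),y/r*np.sin(a),np.cos(a)]);R=Ro.from_rotvec(s['eef_rot']).as_matrix();M=np.array(c['T_tool_cam'])
    return R@M[:3,3]+s['eef_pos'],R@M[:3,:3]@d
def won(c,u,v,s,z):
    o,d=wray(c,u,v,s);p=o+d*(z-o[2])/d[2];return (P.T@(p[:2]-T)).round(4)
def wcap(f):
    s=get_state();c=cap('wrist',f);return c,s
E
python3 - <<'E'
from h import *
import pickle
c,s=wcap('w2.png');pickle.dump((c,s),open('w2.pkl','wb'))
print(inpanel())
g=cv2.cvtColor(c['img'],cv2.COLOR_RGB2GRAY).astype(int)
print('col280',g[125:175,280].tolist());print('col340',g[130:160,340].tolist());print('row200',g[200,235:260].tolist(),g[200,300:325].tolist())
for p,z in (((245,150),.154),((315,150),.154),((250,264),.154),((312,264),.154),((254,143),.154),((306,143),.154),((364,142),.162),((62,152),.162),((125,100),.012),((335,94),.012),((335,212),.012)):print(p,won(c,*p,s,z))
E
```

```text
(array([0.0536, 0.0657]), np.float64(0.2432), 'yawerr', np.float64(-0.09), 'F', array([-0.57,  0.4 , -0.63]), 'w', 0.9942510526715154, 0.0, 't', 1.7)
col280 [76, 80, 77, 77, 82, 78, 74, 75, 70, 68, 82, 101, 197, 201, 222, 210, 198, 197, 189, 185, 183, 185, 187, 189, 184, 183, 186, 188, 187, 188, 187, 102, 49, 43, 47, 46, 44, 44, 45, 42, 48, 42, 45, 44, 43, 44, 42, 46, 42, 43]
col340 [221, 222, 223, 221, 224, 220, 221, 220, 213, 163, 75, 70, 80, 108, 125, 126, 125, 126, 126, 189, 221, 220, 220, 221, 197, 199, 202, 197, 197, 196]
row200 [48, 46, 47, 45, 41, 48, 46, 69, 102, 182, 184, 181, 162, 127, 124, 126, 125, 122, 100, 103, 101, 106, 99, 75, 62] [127, 126, 128, 119, 99, 81, 85, 79, 79, 98, 153, 183, 185, 158, 98, 69, 72, 73, 72, 72, 71, 72, 72, 75, 73]
(245, 150) [0.0023 0.0407]
(315, 150) [0.0024 0.0945]
(250, 264) [0.0965 0.0424]
(312, 264) [0.0967 0.0943]
(254, 143) [-0.003   0.0477]
(306, 143) [-0.0029  0.0875]
(364, 142) [-0.005   0.1311]
(62, 152) [-0.0047 -0.1213]
(125, 100) [-0.0599 -0.1288]
(335, 94) [-0.0574  0.135 ]
(335, 212) [0.0887 0.138 ]
```

>>> servo_tool:
  targets: "0 0.05 1.5 0 0 0 87.8; 0 0.05 3 0 0 0 87.8; 0 0.05 4.3 0 0 0 87.8; 0 0.05 4.9 0 0 0 87.8; 0 0.05 4.9 0 0 0 70; 0 0.05 4.9 0 0 0 64; 0 0.05 4.9 0 0 0 58; 0 0.05 4.9 0 0 0 50; 0 0.05 4.9 0 0 0 50; 0 0.05 4.9 0 0 0 50"
  squeeze: 25

```text
clock: 2.95
eef_pos: [0.5684, 0.0482, 0.1267]
eef_rot: [0.202, 3.132, -0.001]
contact_force: [1.9, -2.8, 5.0]
gripper_width: 0.638
grip_force: 24.9
```

```bash
python3 - <<'E'
from h import *
print(inpanel(),row(.054,.066,.12))
E
```

```text
(array([0.0554, 0.0675]), np.float64(0.1267), 'yawerr', np.float64(-0.03), 'F', array([ 1.9 , -2.81,  4.97]), 'w', 0.6377094094067688, 24.922955632209778, 't', 2.95) [ 0.06 -0.06  0.27 -0.01  0.04 -0.01]
```

>>> servo_tool:
  targets: "0 0 -0.4 0 0 0 50; 0 0 -0.8 0 0 0 50; 0 0 -1.3 0 0 0 50; 0 0 -1.8 0 0 0 50; 0 0 -2.4 0 0 0 50; 0 0 -3.2 0 0 0 50; 0 0 -4 0 0 0 50; 0 0 -4.8 0 0 0 50; 0 0 -4.8 0 0 0 50; 0 0 -4.8 0 0 0 50"

```text
clock: 4.2
eef_pos: [0.5675, 0.0488, 0.2447]
eef_rot: [-0.201, -3.135, 0.0]
contact_force: [-0.4, -0.9, -3.6]
gripper_width: 0.635
grip_force: 25.0
```

```bash
python3 - <<'E'
from h import *
import pickle
print(inpanel())
c,s=wcap('w3.png');pickle.dump((c,s),open('w3.pkl','wb'))
c=cap('top','top3.png')
print(row(.06,.25,.25),row(.06,.25,.035))
E
```

```text
(array([0.0544, 0.068 ]), np.float64(0.2447), 'yawerr', np.float64(0.0), 'F', array([-0.37, -0.95, -3.59]), 'w', 0.6354820741391417, 24.981498420238495, 't', 4.2)
[-0.24  7.28 -0.24 -0.   -0.02  0.  ] [-0.25  7.29  8.36 -0.   -0.02  0.  ]
```

View pics/w3.png

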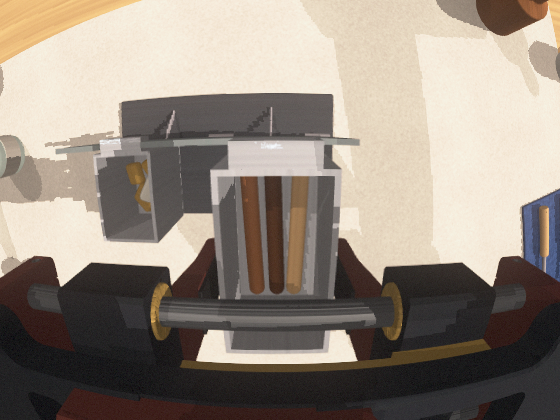

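The tray is held level with its hook clear of the sheet. The tall bin still hangs on the left.

>>> servo_tool:
  targets: "0 1.5 -0.2 0 0 0 50; -0.2 3.2 -0.2 0 0 0 50; -0.2 5 -0.2 0 0 0 50; -0.2 6.6 -0.2 0 0 0 50; -0.2 7.3 0.5 0 0 0 50; -0.2 7.3 2 0 0 0 50; -0.2 7.3 4 0 0 0 50; -0.2 7.3 6 0 0 0 50; -0.2 7.3 7.3 0 0 0 50; -0.2 7.3 7.8 0 0 0 50; -0.2 7.3 8.1 0 0 0 50; -0.2 7.3 8.3 0 0 0 50"

```text
clock: 5.8
eef_pos: [0.5966, 0.2292, 0.0388]
eef_rot: [0.201, 3.133, 0.001]
contact_force: [0.3, -0.2, -3.1]
gripper_width: 0.635
grip_force: 25.0
```

```bash
python3 - <<'E'
from h import *
print(inpanel(),row(.06,.25,.033))
E
```

```text
(array([0.0602, 0.2506]), np.float64(0.0388), 'yawerr', np.float64(-0.01), 'F', array([ 0.26, -0.21, -3.12]), 'w', 0.6351051533303277, 24.981493949890137, 't', 5.8) [ 0.01 -0.03  0.23  0.01  0.02 -0.  ]
```

Lower the last few mm until there is contact, then release.

>>> servo_tool:
  targets: "0 0 0.1 0 0 0 50; 0 0 0.2 0 0 0 50; 0 0 0.2 0 0 0 50; 0 0 0.2 0 0 0 50"

```text
clock: 6.3
eef_pos: [0.5966, 0.2298, 0.0366]
eef_rot: [0.2, 3.132, 0.003]
contact_force: [-5.8, -0.6, 7.9]
gripper_width: 0.636
grip_force: 25.0
```

```bash
python3 - <<'E'
from h import *
print(inpanel())
E
```

```text
(array([0.0601, 0.2512]), np.float64(0.0366), 'yawerr', np.float64(0.02), 'F', array([-5.76, -0.56,  7.88]), 'w', 0.6362794515857094, 25.002912282943726, 't', 6.3)
```

>>> servo_tool:
  targets: "0 0 0 0 0 0 70; 0 0 0 0 0 0 87.8; 0 0 0 0 0 0 87.8; 0 0 -1 0 0 0 87.8; 0 0 -3 0 0 0 87.8; 0 0 -5 0 0 0 87.8; 0 0 -7 0 0 0 87.8; 0 -1.5 -8.5 0 0 0 87.8; 0.2 -4 -8.5 0 0 0 87.8; 0.4 -6.4 -8.5 0 0 0 87.8; 0.6 -8.8 -8.5 0 0 0 87.8; 0.6 -11 -8.5 0 0 0 87.8"

```text
clock: 7.8
eef_pos: [0.5452, -0.0436, 0.2454]
eef_rot: [0.201, 3.134, -0.0]
contact_force: [0.1, -0.6, -0.1]
gripper_width: 1.002
grip_force: 0.0
```

>>> servo_tool:
  targets: "0 -1 0 0 0 0 87.8; 0 -1.5 0 0 0 0 87.8; 0 -1.5 0 0 0 0 87.8; 0 -1.5 0 0 0 0 87.8"

```text
clock: 8.3
eef_pos: [0.5413, -0.0778, 0.2451]
eef_rot: [-0.199, -3.135, -0.001]
contact_force: [0.4, 0.6, 1.0]
gripper_width: 1.004
grip_force: 0.0
```

```bash
python3 - <<'E'
from h import *
import pickle
print(inpanel(),row(.0434,-.062,.122))
c,s=wcap('w4.png');pickle.dump((c,s),open('w4.pkl','wb'))
ct=cap('top','top4.png');pickle.dump(ct,open('t4.pkl','wb'))
E
```

```text
(array([ 0.0446, -0.0609]), np.float64(0.2451), 'yawerr', np.float64(0.08), 'F', array([0.39, 0.63, 1.05]), 'w', 1.0035375505285284, 0.0, 't', 8.3) [ 0.05 -0.05  4.92  0.   -0.    0.02]
```

View pics/w4.png

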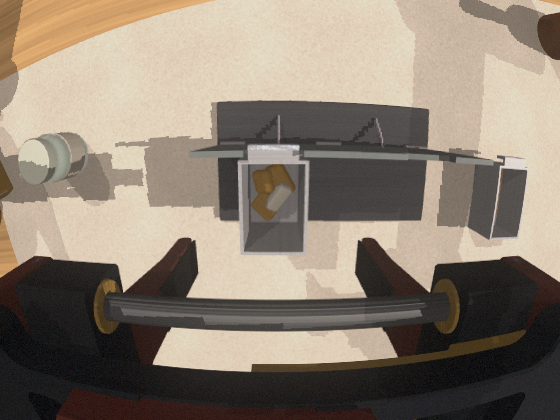

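The tall bin lies between the fingers, with rim corners at (239,162), (309,162), (241,254) and (305,253) and its bridge at (247-299, 145-162). The tray stands on the bench at the right, at about (500,200).

```bash
python3 - <<'E'
from h import *
import pickle
c,s=pickle.load(open('w4.pkl','rb'))
for p,z in (((239,162),.154),((309,162),.154),((241,254),.154),((305,253),.154),((247,153),.154),((299,153),.154),((192,153),.162),((218,102),.012),((428,109),.012),((421,220),.012),((219,219),.012)):print(p,won(c,*p,s,z))
g=cv2.cvtColor(c['img'],cv2.COLOR_RGB2GRAY).astype(int)
for u in(210,330,400,440,470):print(u,g[135:175,u].tolist())
E
```

```text
(239, 162) [ 0.0031 -0.0903]
(309, 162) [ 0.0031 -0.0355]
(241, 254) [ 0.0803 -0.0908]
(305, 253) [ 0.0792 -0.037 ]
(247, 153) [-0.0039 -0.0839]
(299, 153) [-0.0039 -0.0435]
(192, 153) [-0.0054 -0.1259]
(218, 102) [-0.0558 -0.1316]
(428, 109) [-0.0556  0.1343]
(421, 220) [0.0929 0.1353]
(219, 219) [ 0.091  -0.1343]
210 [209, 206, 210, 203, 139, 143, 143, 140, 142, 144, 145, 122, 83, 71, 69, 70, 128, 133, 135, 136, 132, 136, 138, 147, 147, 144, 145, 143, 145, 147, 144, 142, 143, 144, 146, 145, 144, 144, 146, 145]
330 [77, 78, 77, 76, 66, 56, 61, 84, 98, 93, 69, 65, 67, 64, 64, 76, 121, 135, 133, 134, 134, 135, 114, 65, 69, 66, 68, 67, 67, 66, 64, 67, 68, 68, 67, 67, 67, 72, 67, 66]
400 [83, 80, 77, 82, 80, 78, 80, 79, 76, 75, 54, 50, 58, 63, 62, 63, 64, 64, 97, 133, 135, 137, 137, 135, 127, 82, 64, 67, 66, 66, 69, 67, 70, 71, 71, 67, 66, 69, 67, 69]
440 [188, 187, 185, 185, 186, 187, 190, 189, 183, 182, 186, 186, 180, 185, 187, 186, 61, 61, 60, 60, 67, 75, 76, 74, 76, 101, 177, 187, 188, 190, 189, 187, 189, 194, 191, 191, 188, 188, 188, 193]
470 [188, 185, 185, 188, 194, 190, 187, 186, 184, 185, 190, 188, 188, 186, 185, 121, 117, 118, 116, 120, 110, 69, 69, 120, 138, 139, 135, 136, 129, 122, 119, 118, 118, 116, 120, 119, 115, 116, 118, 118]
```

>>> servo_tool:
  targets: "0.06 -0.1 1.5 0 0 0 87.8; 0.06 -0.1 3 0 0 0 87.8; 0.06 -0.1 4.3 0 0 0 87.8; 0.06 -0.1 4.9 0 0 0 87.8; 0.06 -0.1 4.9 0 0 0 87.8; 0.06 -0.1 4.9 0 0 0 70; 0.06 -0.1 4.9 0 0 0 62; 0.06 -0.1 4.9 0 0 0 58; 0.06 -0.1 4.9 0 0 0 50; 0.06 -0.1 4.9 0 0 0 50; 0.06 -0.1 4.9 0 0 0 50"
  squeeze: 30

```text
clock: 9.78
eef_pos: [0.5396, -0.0811, 0.1233]
eef_rot: [0.2, 3.134, 0.0]
contact_force: [0.6, 0.9, 3.9]
gripper_width: 0.634
grip_force: 29.9
```

```bash
python3 - <<'E'
from h import *
print(inpanel())
E
```

```text
(array([ 0.0433, -0.0644]), np.float64(0.1233), 'yawerr', np.float64(0.01), 'F', array([0.61, 0.86, 3.93]), 'w', 0.634162823008149, 29.916678071022034, 't', 9.775)
```

>>> servo_tool:
  targets: "0 0 -0.4 0 0 0 50; 0 0 -0.8 0 0 0 50; 0 0 -1.3 0 0 0 50; 0 0 -1.8 0 0 0 50; 0 0 -2.4 0 0 0 50; 0 0 -3.2 0 0 0 50; 0 0 -4 0 0 0 50; 0 0 -4.8 0 0 0 50; 0 0 -5.2 0 0 0 50; 0 0 -5.2 0 0 0 50; 0 0 -5.2 0 0 0 50"

```text
clock: 11.15
eef_pos: [0.5391, -0.0811, 0.2518]
eef_rot: [-0.201, -3.134, -0.0]
contact_force: [-0.2, -0.0, -1.4]
gripper_width: 0.634
grip_force: 30.0
```

```bash
python3 - <<'E'
from h import *
print(inpanel())
print(row(.046,.0655,.25))
E
```

```text
(array([ 0.0427, -0.0645]), np.float64(0.2518), 'yawerr', np.float64(0.01), 'F', array([-0.24, -0.01, -1.36]), 'w', 0.6343931488828138, 29.957596957683563, 't', 11.15)
[-0.13  5.2   0.07  0.   -0.02  0.  ]
```

>>> servo_tool:
  targets: "-0.2 1 -0.3 0 0 0 50; -0.4 2.5 -0.3 0 0 0 50; -0.4 4 -0.3 0 0 0 50; -0.4 5.2 -0.3 0 0 0 50; -0.4 5.2 -0.3 0 0 0 50; -0.4 5.2 -0.3 0 0 0 50"

```text
clock: 11.9
eef_pos: [0.5655, 0.0461, 0.2594]
eef_rot: [-0.201, -3.134, 0.001]
contact_force: [0.1, -0.8, -1.9]
gripper_width: 0.632
grip_force: 30.0
```

```bash
python3 - <<'E'
from h import *
import pickle
print(inpanel())
c,s=wcap('w5.png');ct=cap('top','top5.png');pickle.dump((c,s,ct),open('w5.pkl','wb'))
a=c['img'][90:270,180:440,::-1];cv2.imwrite('pics/w5c.png',cv2.resize(a,None,fx=3,fy=3,interpolation=cv2.INTER_CUBIC))
g=cv2.cvtColor(c['img'],cv2.COLOR_RGB2GRAY).astype(int)
print(inpanel())
E
```

```text
(array([0.0528, 0.065 ]), np.float64(0.2594), 'yawerr', np.float64(0.0), 'F', array([ 0.14, -0.8 , -1.93]), 'w', 0.6315320658722887, 29.95736539363861, 't', 11.9)
(array([0.0529, 0.0645]), np.float64(0.2598), 'yawerr', np.float64(-0.06), 'F', array([ 0.25,  0.8 , -2.48]), 'w', 0.6376573774366505, 29.957444965839386, 't', 12.0)
```

View pics/w5c.png

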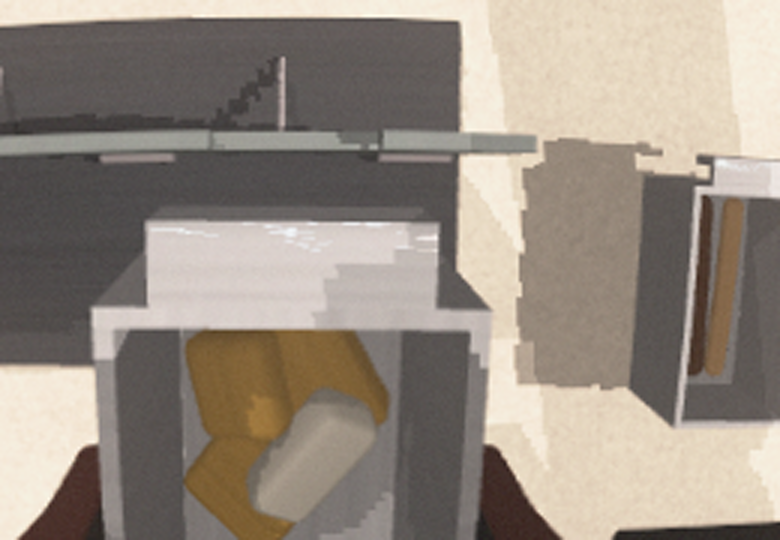

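The crop shows notch A's floor band from (211,141) to (380,141) and the right-hand edge band at about (450,143). The bridge's rear edge is at row 222, over columns 147-440.

```bash
python3 - <<'E'
from h import *
import pickle
c,s,ct=pickle.load(open('w5.pkl','rb'))
f=lambda u,v,z:won(c,u/3+180-.33,v/3+90-.33,s,z)
for n,u,v,z in (('notchL',211,141,.15),('notchR',380,141,.15),('edge c',385,141,.162),('edge end',535,144,.162),('brL',147,222,.287),('brR',440,222,.287),('lip low L',150,205,.269),('rim back',100,312,.287),('rimback R',488,312,.287),('footBR',460,22,.012)):print(n,f(u,v,z))
g=cv2.cvtColor(c['img'],cv2.COLOR_RGB2GRAY).astype(int)
for u in(195,230,270,290,320,345):print(u,g[126:146,u].tolist())
E
```

```text
notchL [-0.0081  0.0429]
notchR [-0.0081  0.0897]
edge c [-0.0084  0.0899]
edge end [-0.0087  0.1308]
brL [-0.0008  0.0451]
brR [-0.0008  0.0858]
lip low L [-0.0015  0.0429]
rim back [0.0119 0.0379]
rimback R [0.012  0.0932]
footBR [-0.0554  0.1355]
195 [87, 88, 84, 67, 59, 63, 61, 66, 87, 142, 155, 155, 155, 157, 140, 90, 70, 77, 75, 77]
230 [91, 86, 89, 65, 66, 66, 66, 96, 147, 160, 159, 160, 159, 143, 95, 126, 142, 129, 80, 77]
270 [92, 89, 91, 90, 90, 72, 66, 87, 153, 156, 158, 158, 158, 145, 75, 78, 77, 77, 79, 80]
290 [88, 90, 89, 89, 88, 90, 92, 87, 154, 158, 157, 157, 158, 146, 76, 72, 79, 79, 75, 81]
320 [93, 93, 89, 91, 92, 93, 91, 115, 153, 162, 162, 161, 161, 145, 93, 111, 146, 133, 83, 80]
345 [238, 236, 236, 237, 238, 238, 236, 234, 192, 148, 142, 140, 142, 145, 132, 185, 233, 237, 237, 236]
```

>>> servo_tool:
  targets: "0.1 0.03 0 0 -0.3 0 50; 0.3 0.03 0.4 0 -0.64 0 50; 0.58 0.03 1 0 -0.64 0 50; 0.58 0.03 2 0 -0.64 0 50; 0.58 0.03 2.8 0 -0.64 0 50; 0.58 0.03 3.4 0 -0.64 0 50; 0.58 0.03 3.8 0 -0.64 0 50; 0.58 0.03 3.8 0 -0.64 0 50; 0.58 0.03 3.8 0 -0.64 0 50"

```text
clock: 13.12
eef_pos: [0.5519, 0.0491, 0.166]
eef_rot: [0.197, 3.078, -0.005]
contact_force: [0.2, -0.3, -3.4]
gripper_width: 0.636
grip_force: 30.0
```

```bash
python3 - <<'E'
from h import *
import pickle
print(inpanel())
c,s=wcap('w6.png');pickle.dump((c,s),open('w6.pkl','wb'))
a=c['img'][70:230,150:410,::-1];cv2.imwrite('pics/w6c.png',cv2.resize(a,None,fx=3,fy=3,interpolation=cv2.INTER_CUBIC))
print(inpanel())
E
```

```text
(array([0.0388, 0.0663]), np.float64(0.166), 'yawerr', np.float64(0.01), 'F', array([ 0.17, -0.32, -3.39]), 'w', 0.6356937113568224, 29.95745748281479, 't', 13.125)
(array([0.0389, 0.0663]), np.float64(0.1661), 'yawerr', np.float64(0.01), 'F', array([ 0.23,  0.45, -1.87]), 'w', 0.6396632250269182, 29.957558512687683, 't', 13.175)
```

View pics/w6c.png

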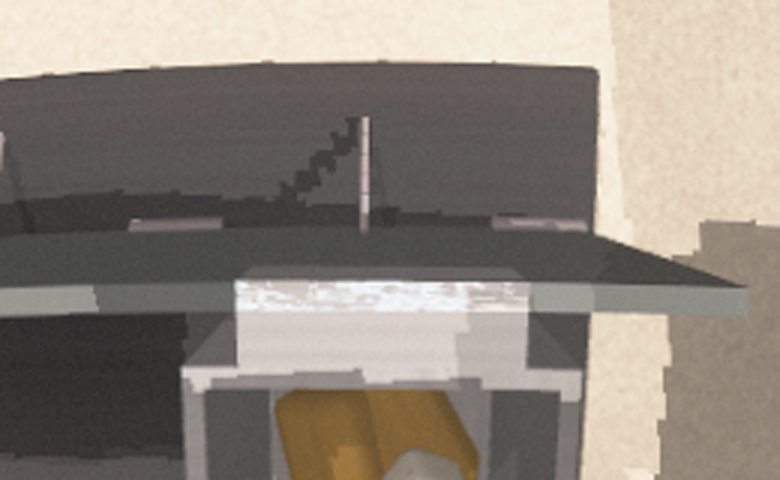

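The crop shows the sheet's top face at rows 285-313 on both sides of the bin. The bridge's rear edge is at row 281, over columns 235-528, and the lip's lower rear edge is at row 267.

```bash
python3 - <<'E'
from h import *
import pickle
c,s=pickle.load(open('w6.pkl','rb'))
f=lambda u,v,z:won(c,u/3+150-.33,v/3+70-.33,s,z)
for zz in(.188,.191,.195):print('bridge rear top',zz,f(235,281,zz),f(528,281,zz),'lip low rear',f(380,267,zz-.018),'rimback outer',f(185,366,zz))
for n,u,v,z in (('sheet L',170,300,.162),('R near',560,299,.162),('R',700,302,.162),('end',748,302,.162),('footBR',597,68,.012)):print(n,f(u,v,z))
g=cv2.cvtColor(c['img'],cv2.COLOR_RGB2GRAY).astype(int)
for u in(200,215,335,345,370):print(u,g[160:180,u].tolist())
print('bridge col',[g[155:170,u].tolist() for u in (250,300)])
E
```

```text
bridge rear top 0.188 [-0.016   0.0457] [-0.016   0.0872] lip low rear [-0.0151  0.0662] rimback outer [-0.0036  0.0378]
bridge rear top 0.191 [-0.0165  0.0461] [-0.0165  0.0867] lip low rear [-0.0155  0.0662] rimback outer [-0.0044  0.0384]
bridge rear top 0.195 [-0.0172  0.0467] [-0.0172  0.0861] lip low rear [-0.0161  0.0662] rimback outer [-0.0054  0.0393]
sheet L [-0.0085  0.0303]
R near [-0.0086  0.0968]
R [-0.0086  0.122 ]
end [-0.0088  0.1312]
footBR [-0.0562  0.1352]
200 [75, 74, 71, 72, 87, 106, 105, 107, 104, 108, 104, 105, 108, 100, 72, 49, 51, 49, 50, 50]
215 [72, 73, 73, 78, 95, 104, 107, 109, 105, 104, 104, 103, 108, 100, 81, 75, 75, 74, 75, 73]
335 [79, 77, 79, 81, 131, 158, 157, 158, 159, 159, 159, 156, 157, 158, 99, 79, 80, 80, 80, 77]
345 [81, 80, 75, 80, 114, 158, 156, 158, 158, 158, 159, 157, 155, 156, 114, 80, 83, 82, 83, 83]
370 [71, 72, 74, 74, 71, 129, 140, 141, 140, 140, 141, 141, 139, 137, 160, 218, 214, 217, 221, 218]
bridge col [[72, 75, 76, 85, 96, 99, 101, 100, 147, 198, 200, 202, 206, 206, 210], [78, 77, 77, 79, 98, 96, 99, 97, 100, 201, 202, 204, 206, 212, 235]]
```

>>> servo_tool:
  targets: "0 0 0.3 0 0 0 50; 0 0 0.6 0 0 0 50; 0 0 0.85 0 0 0 50; 0 0 1.05 0 0 0 50; 0 0 1.2 0 0 0 50; 0 0 1.3 0 0 0 50; 0 0 1.4 0 0 0 50; 0 0 1.45 0 0 0 50; 0 0 1.45 0 0 0 50"

```text
clock: 14.3
eef_pos: [0.5535, 0.0488, 0.1289]
eef_rot: [0.197, 3.08, -0.006]
contact_force: [-0.5, 0.7, -2.3]
gripper_width: 0.636
grip_force: 30.0
```

```bash
python3 - <<'E'
from h import *
import pickle
print(inpanel())
c,s=wcap('w7.png');cs=cap('side','s7.png');print(inpanel())
a=c['img'][70:200,150:410,::-1];b=cs['img'][180:310,230:360,::-1]
a=cv2.resize(a,None,fx=1.8,fy=3.6,interpolation=cv2.INTER_CUBIC);b=cv2.resize(b,(330,468),interpolation=cv2.INTER_CUBIC)
cv2.imwrite('pics/w7c.png',np.hstack([a,b]))
E
```

```text
(array([0.0405, 0.0662]), np.float64(0.1289), 'yawerr', np.float64(0.0), 'F', array([-0.48,  0.66, -2.35]), 'w', 0.6358732929402146, 29.957460165023804, 't', 14.3)
(array([0.0405, 0.0662]), np.float64(0.129), 'yawerr', np.float64(0.01), 'F', array([-0.4 , -0.09, -1.88]), 'w', 0.6366789756502714, 29.95710700750351, 't', 14.4)
```

View pics/w7c.png

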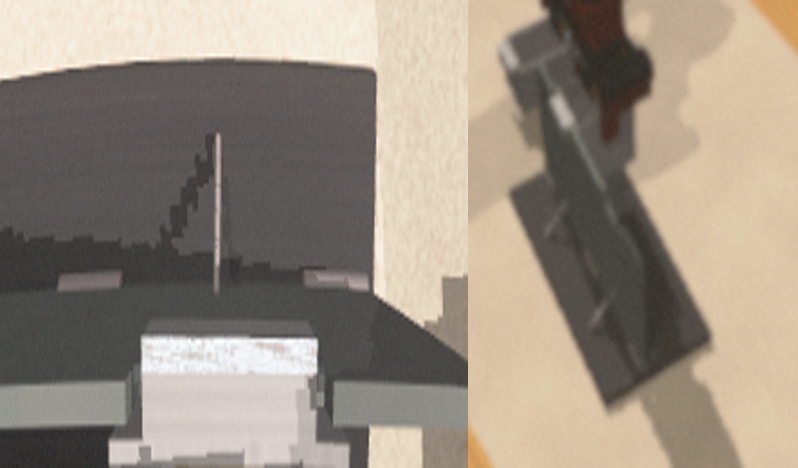

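The lip is behind the sheet's back face and the bridge sits between the notch's raised edges. I'll lower the last few mm, release and back off.

>>> servo_tool:
  targets: "0 0 0.07 0 0 0 50; 0 0 0.13 0 0 0 50; 0 0 0.18 0 0 0 50; 0 0 0.18 0 0 0 50"

```text
clock: 14.9
eef_pos: [0.5542, 0.0489, 0.1258]
eef_rot: [0.197, 3.078, -0.005]
contact_force: [-0.8, 0.1, 5.1]
gripper_width: 0.635
grip_force: 30.0
```

```bash
python3 - <<'E'
from h import *
print(inpanel())
E
```

```text
(array([0.0412, 0.0664]), np.float64(0.1258), 'yawerr', np.float64(0.01), 'F', array([-0.79,  0.1 ,  5.1 ]), 'w', 0.6351048797982164, 29.98069703578949, 't', 14.9)
```

>>> servo_tool:
  targets: "0 0 0 0 0 0 58; 0 0 0 0 0 0 64; 0 0 0 0 0 0 74; 0 0 0 0 0 0 87.8; 0 0 0 0 0 0 87.8; 0 0 -0.6 0 0 0 87.8; 0 0 -1.8 0 0 0 87.8; 0 0 -3.4 0 0 0 87.8; 0 0 -5 0 0.64 0 87.8; 0 0 -5.2 0 0.64 0 87.8; 0 0 -5.2 0 0.64 0 87.8; 0 0 -5.2 0 0.64 0 87.8"

```text
clock: 16.4
eef_pos: [0.546, 0.0498, 0.2526]
eef_rot: [-0.201, -3.133, 0.0]
contact_force: [0.3, -0.2, 0.5]
gripper_width: 1.0
grip_force: 0.0
```

```bash
python3 - <<'E'
from h import *
import pickle
print(inpanel())
print('above tray',row(.0601,.2512,.252),'grasp',row(.0601,.2512,.0366))
c,s=wcap('w8.png');ct=cap('top','top8.png');pickle.dump((c,s,ct),open('w8.pkl','wb'))
a=c['img'][90:290,150:410,::-1];a=cv2.resize(a,(520,400),interpolation=cv2.INTER_CUBIC)
b=cv2.resize(ct['img'][180:260,240:300,::-1],(300,400),interpolation=cv2.INTER_CUBIC)
cv2.imwrite('pics/w8c.png',cv2.resize(np.hstack([a,b]),(800,390)))
E
```

```text
(array([0.0329, 0.0662]), np.float64(0.2526), 'yawerr', np.float64(0.01), 'F', array([ 0.29, -0.18,  0.54]), 'w', 0.9998130503056663, 0.0, 't', 16.4)
above tray [-1.09  7.4   0.02 -0.   -0.03  0.  ] grasp [-1.11  7.4   8.63 -0.   -0.03  0.  ]
```

View pics/w8c.png

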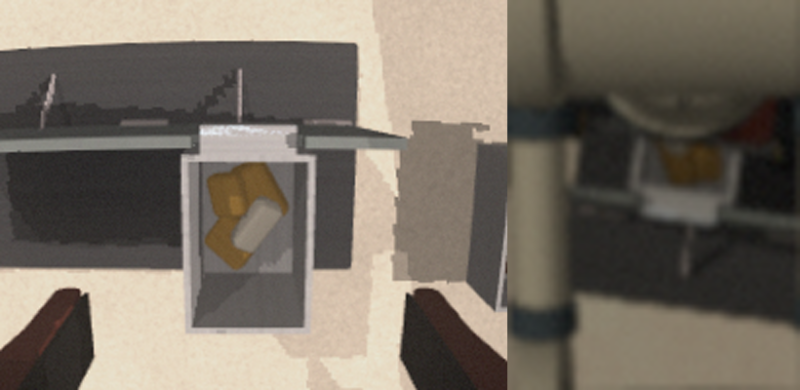

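The tall bin hangs seated in notch A. Next is the tray, and from here I'll measure numerically, since all 10 pictures are used.

>>> servo_tool:
  targets: "-0.3 1.5 0 0 0 0 87.8; -0.7 3.5 0 0 0 0 87.8; -1.1 5.5 0 0 0 0 87.8; -1.1 7 0 0 0 0 87.8; -1.1 7.4 0.3 0 0 0 87.8; -1.1 7.4 2 0 0 0 87.8; -1.1 7.4 4 0 0 0 87.8; -1.1 7.4 6 0 0 0 87.8; -1.1 7.4 7.6 0 0 0 87.8; -1.1 7.4 8.3 0 0 0 87.8; -1.1 7.4 8.6 0 0 0 87.8; -1.1 7.4 8.6 0 0 0 87.8"

```text
clock: 18.0
eef_pos: [0.598, 0.2296, 0.0404]
eef_rot: [0.201, 3.134, 0.001]
contact_force: [0.7, 0.2, 0.4]
gripper_width: 0.999
grip_force: 0.0
```

>>> servo_tool:
  targets: "0 0 0 0 0 0 70; 0 0 0 0 0 0 62; 0 0 0 0 0 0 58; 0 0 0 0 0 0 50; 0 0 0 0 0 0 50; 0 0 0 0 0 0 50"
  squeeze: 25

```text
clock: 18.75
eef_pos: [0.5976, 0.2298, 0.0397]
eef_rot: [0.201, 3.135, 0.0]
contact_force: [-0.8, -0.0, 3.0]
gripper_width: 0.636
grip_force: 25.0
```

```bash
python3 - <<'E'
from h import *
import pickle
print(inpanel())
c,s,ct=pickle.load(open('w8.pkl','rb'))
g=cv2.cvtColor(c['img'],cv2.COLOR_RGB2GRAY).astype(int)
for u in(165,190,215,235):print(u,g[145:175,u].tolist())
print(row(.054,-.064,.255))
E
```

```text
(array([0.0611, 0.2513]), np.float64(0.0397), 'yawerr', np.float64(0.01), 'F', array([-0.77, -0.  ,  3.03]), 'w', 0.6364098856054405, 24.998203217983246, 't', 18.75)
165 [58, 58, 54, 51, 53, 59, 56, 53, 52, 54, 57, 66, 62, 70, 66, 66, 104, 140, 138, 137, 136, 139, 116, 43, 40, 44, 42, 43, 43, 48]
190 [53, 51, 58, 56, 56, 52, 56, 53, 53, 56, 62, 65, 67, 65, 67, 94, 127, 135, 135, 135, 132, 135, 43, 45, 43, 44, 40, 38, 44, 43]
215 [55, 54, 52, 55, 53, 56, 75, 98, 104, 80, 61, 63, 66, 66, 80, 116, 135, 137, 138, 138, 135, 96, 43, 44, 45, 40, 43, 42, 49, 43]
235 [77, 75, 54, 53, 53, 57, 77, 90, 88, 72, 67, 67, 67, 65, 94, 128, 137, 137, 139, 138, 138, 68, 46, 46, 49, 43, 47, 47, 42, 47]
[ 2.800e-01 -1.261e+01 -8.620e+00  0.000e+00  1.000e-02  0.000e+00]
```

>>> servo_tool:
  targets: "0 0 -0.4 0 0 0 50; 0 0 -1.4 0 0 0 50; 0 0 -3 0 0 0 50; 0 0 -5 0 0 0 50; 0 0 -7 0 0 0 50; 0 0 -8.6 0 0 0 50; 0 -0.8 -8.8 0 0 0 50; 0 -2.5 -8.8 0 0 0 50; 0 -4.5 -8.8 0 0 0 50; 0 -6.5 -8.8 0 0 0 50; 0 -8.5 -8.8 0 0 0 50; 0 -10.2 -8.8 0 0 0 50"

```text
clock: 20.25
eef_pos: [0.5633, -0.0261, 0.2564]
eef_rot: [-0.203, -3.131, 0.001]
contact_force: [1.0, 0.0, -3.6]
gripper_width: 0.638
grip_force: 25.0
```

>>> servo_tool:
  targets: "0 -1 0 0 0 0 50; 0 -2 0 0 0 0 50; 0 -2.4 0 0 0 0 50; 0 -2.4 0 0 0 0 50; 0 -2.4 0 0 0 0 50"

```text
clock: 20.88
eef_pos: [0.5571, -0.082, 0.2587]
eef_rot: [-0.2, -3.134, -0.001]
contact_force: [0.7, 0.3, -3.4]
gripper_width: 0.636
grip_force: 25.0
```

```bash
python3 - <<'E'
from h import *
import pickle
print(inpanel())
c,s=wcap('w9.png');pickle.dump((c,s),open('w9.pkl','wb'))
g=cv2.cvtColor(c['img'],cv2.COLOR_RGB2GRAY).astype(int)
for u in(205,240,262,280,295,330):print(u,g[120:190,u].tolist())
z0=s['eef_pos'][2]
print('notch expected px: ', [won(c,u,135,s,.15) for u in (250,300)])
for v in(140,137):print(v,g[v,190:340].tolist())
for v in(170,):print(v,g[v,210:340].tolist())
E
```

```text
(array([ 0.0608, -0.0631]), np.float64(0.2587), 'yawerr', np.float64(0.04), 'F', array([ 0.75,  0.34, -3.41]), 'w', 0.6362116584426536, 24.997137486934662, 't', 20.875)
205 [233, 234, 202, 172, 169, 163, 161, 162, 162, 162, 149, 108, 123, 161, 221, 229, 229, 228, 232, 234, 239, 237, 235, 238, 238, 235, 234, 232, 233, 234, 235, 234, 233, 235, 234, 234, 234, 232, 235, 232, 232, 233, 232, 234, 232, 234, 235, 235, 234, 233, 231, 231, 231, 229, 229, 230, 227, 229, 232, 233, 233, 231, 232, 233, 232, 231, 231, 231, 233, 234]
240 [96, 81, 72, 71, 155, 159, 159, 157, 158, 152, 121, 83, 78, 108, 183, 220, 234, 212, 216, 209, 211, 238, 235, 218, 211, 209, 210, 209, 204, 205, 206, 205, 206, 208, 212, 209, 206, 200, 204, 205, 205, 205, 209, 210, 208, 209, 207, 209, 142, 118, 118, 118, 116, 117, 117, 116, 117, 115, 116, 114, 116, 118, 115, 119, 114, 116, 116, 119, 115, 116]
262 [71, 69, 70, 73, 113, 158, 160, 160, 157, 156, 123, 83, 78, 120, 234, 245, 245, 208, 231, 232, 229, 220, 226, 213, 211, 212, 207, 206, 205, 205, 206, 207, 208, 210, 208, 208, 207, 201, 202, 208, 209, 212, 208, 210, 210, 211
[... 2541 characters left out ...]
, 240, 239, 241, 238, 238, 213, 103, 85, 82, 85, 85, 81, 82, 88, 87, 86, 92, 90, 92, 86, 88, 92, 90]
170 [233, 233, 231, 228, 204, 204, 207, 206, 204, 201, 175, 144, 148, 145, 143, 141, 143, 140, 142, 140, 143, 142, 146, 144, 142, 97, 127, 118, 118, 115, 118, 101, 72, 75, 73, 77, 78, 81, 80, 84, 83, 83, 82, 79, 80, 77, 72, 85, 116, 120, 121, 119, 115, 117, 109, 86, 52, 54, 54, 57, 52, 55, 58, 53, 55, 58, 52, 57, 53, 54, 57, 88, 119, 115, 115, 114, 112, 113, 116, 119, 119, 112, 101, 95, 99, 102, 103, 101, 100, 98, 101, 105, 102, 101, 99, 100, 101, 96, 112, 121, 117, 118, 116, 116, 115, 119, 117, 95, 81, 82, 83, 79, 82, 82, 79, 79, 81, 82, 80, 82, 84, 79, 95, 160, 202, 205, 204, 205, 208, 170]
```

```bash
python3 - <<'E'
from h import *
import pickle
c,s=pickle.load(open('w9.pkl','rb'))
g=cv2.cvtColor(c['img'],cv2.COLOR_RGB2GRAY).astype(int)
for v in(125,127,129):print(v,g[v,205:345].tolist())
for z in(.275,.279,.283):print('bridge',z,won(c,230.5,133.4,s,z),won(c,322.6,133.4,s,z))
print('sheet',won(c,240,126.8,s,.162),won(c,330,127,s,.162),won(c,276,127,s,.15))
E
```

```text
125 [163, 162, 162, 163, 161, 162, 160, 159, 158, 163, 161, 159, 158, 160, 161, 161, 161, 161, 160, 158, 160, 160, 160, 162, 160, 159, 160, 158, 158, 160, 159, 159, 157, 159, 158, 159, 159, 161, 159, 158, 161, 148, 125, 140, 161, 159, 158, 158, 157, 161, 161, 160, 159, 158, 157, 160, 157, 158, 158, 158, 160, 161, 162, 159, 160, 159, 161, 161, 158, 162, 162, 160, 160, 156, 157, 160, 158, 157, 158, 159, 159, 160, 159, 161, 161, 160, 131, 114, 111, 111, 114, 114, 113, 108, 113, 112, 112, 110, 109, 78, 120, 158, 158, 160, 161, 158, 160, 160, 161, 161, 159, 162, 159, 159, 158, 161, 158, 160, 159, 158, 158, 158, 160, 158, 156, 155, 155, 159, 158, 158, 158, 158, 155, 159, 157, 160, 158, 157, 160, 159]
127 [162, 161, 163, 162, 161, 160, 158, 157, 159, 158, 159, 159, 160, 159, 159, 158, 159, 161, 159, 156, 159, 160, 160, 159, 158, 161, 157, 159, 159, 160, 158, 155, 157, 157, 158, 157, 159, 159, 157, 160, 162, 155, 129, 137, 152, 154, 155, 153, 158, 158, 157, 160, 160, 159, 159, 156, 159, 160, 158, 161, 156, 158, 160, 162, 160, 161, 161, 159, 159, 161, 159, 160, 160, 161, 162, 161, 160, 161, 1
[... 518 characters left out ...]
145, 123, 130, 140, 139, 141, 144, 157, 158, 160, 160, 158, 160, 160, 160, 157, 156, 158, 161, 160, 158, 160, 162, 159, 157, 157, 162, 157, 159, 159, 160, 158, 159, 159, 161, 158, 155, 159, 159, 159, 159, 160, 158, 160, 160, 158, 146, 142, 140, 143, 138, 139, 140, 139, 141, 136, 139, 135, 76, 129, 148, 149, 154, 154, 155, 155, 154, 154, 153, 155, 155, 156, 153, 153, 154, 155, 159, 163, 159, 158, 159, 161, 158, 157, 156, 158, 161, 159, 158, 157, 157, 159, 155, 158, 159, 156, 158, 155, 156]
bridge 0.275 [-0.0053 -0.0837] [-0.0053 -0.0426]
bridge 0.279 [-0.0053 -0.0831] [-0.0053 -0.0431]
bridge 0.283 [-0.0054 -0.0826] [-0.0054 -0.0437]
sheet [-0.0084 -0.0919] [-0.0085 -0.0206] [-0.0079 -0.0635]
```

>>> servo_tool:
  targets: "0.1 -0.02 0 0 -0.3 0 50; 0.3 -0.02 0.4 0 -0.66 0 50; 0.46 -0.02 1 0 -0.66 0 50; 0.46 -0.02 1.8 0 -0.66 0 50; 0.46 -0.02 2.5 0 -0.66 0 50; 0.46 -0.02 3 0 -0.66 0 50; 0.46 -0.02 3.3 0 -0.66 0 50; 0.46 -0.02 3.3 0 -0.66 0 50; 0.46 -0.02 3.3 0 -0.66 0 50"

```text
clock: 22.05
eef_pos: [0.5461, -0.0818, 0.1775]
eef_rot: [0.197, 3.077, -0.006]
contact_force: [-0.2, -1.0, -2.8]
gripper_width: 0.637
grip_force: 25.0
```

```bash
python3 - <<'E'
from h import *
import pickle
print(inpanel())
c,s=wcap('w10.png');pickle.dump((c,s),open('w10.pkl','wb'))
g=cv2.cvtColor(c['img'],cv2.COLOR_RGB2GRAY).astype(int)
for u in(190,205,215,260,275,345,360):print(u,g[145:190,u].tolist())
for v in(172,180):print(v,g[v,215:340].tolist())
E
```

```text
(array([ 0.0498, -0.0643]), np.float64(0.1775), 'yawerr', np.float64(0.0), 'F', array([-0.15, -1.01, -2.76]), 'w', 0.6373689328591006, 24.9971804022789, 't', 22.05)
190 [112, 111, 113, 108, 111, 120, 177, 234, 232, 234, 235, 237, 235, 234, 235, 235, 235, 237, 235, 235, 233, 236, 235, 233, 234, 235, 235, 234, 235, 236, 235, 236, 236, 234, 233, 230, 232, 231, 232, 230, 232, 232, 231, 229, 231]
205 [114, 111, 111, 112, 110, 122, 161, 171, 171, 172, 173, 176, 177, 174, 173, 171, 171, 171, 170, 169, 168, 168, 171, 170, 166, 168, 165, 169, 172, 172, 175, 175, 167, 163, 163, 165, 162, 165, 168, 166, 165, 164, 171, 170, 163]
215 [112, 113, 109, 110, 110, 107, 87, 90, 88, 86, 91, 91, 93, 92, 92, 95, 147, 198, 212, 212, 210, 213, 211, 209, 205, 206, 206, 208, 207, 206, 210, 207, 206, 207, 206, 206, 205, 204, 209, 205, 208, 207, 207, 206, 199]
260 [216, 211, 210, 210, 209, 208, 211, 210, 212, 213, 214, 207, 203, 206, 209, 211, 211, 212, 211, 210, 210, 210, 205, 140, 123, 122, 120, 119, 118, 119, 119, 116, 118, 119, 118, 118, 119, 121, 116, 119, 119, 118, 116, 119, 117]
275 [214, 213, 210, 211, 
[... 1009 characters left out ...]
21, 121, 118, 117, 115, 117, 119, 95, 84, 82, 81, 80, 79, 79, 84, 80, 82, 83, 82, 83, 81, 84, 95, 161, 208, 209, 208, 210, 208, 174]
180 [206, 207, 209, 210, 208, 182, 153, 146, 146, 144, 106, 89, 87, 88, 89, 85, 88, 83, 88, 84, 95, 115, 122, 115, 114, 115, 115, 65, 74, 72, 76, 78, 80, 82, 83, 83, 83, 86, 80, 79, 78, 76, 73, 86, 117, 118, 119, 120, 117, 107, 75, 52, 54, 53, 52, 53, 53, 57, 50, 53, 57, 54, 56, 53, 51, 53, 70, 105, 116, 112, 115, 113, 114, 117, 119, 118, 105, 95, 102, 104, 107, 107, 104, 105, 106, 104, 106, 109, 110, 109, 104, 100, 99, 109, 119, 119, 119, 119, 114, 116, 118, 112, 91, 83, 81, 84, 82, 81, 80, 81, 81, 80, 89, 90, 92, 93, 89, 91, 209, 212, 209, 210, 209, 203, 150]
```

```bash
python3 - <<'E'
from h import *
import pickle
c,s=pickle.load(open('w10.pkl','rb'))
g=cv2.cvtColor(c['img'],cv2.COLOR_RGB2GRAY).astype(int)
for u in(190,215,250,275,300,345,360):print(u,g[125:155,u].tolist())
for v in(146,155):print(v,g[v,215:340].tolist())
E
```

```text
190 [166, 168, 166, 165, 168, 168, 164, 166, 170, 171, 173, 193, 214, 85, 82, 86, 85, 104, 113, 113, 112, 111, 113, 108, 111, 120, 177, 234, 232, 234]
215 [69, 70, 67, 71, 75, 99, 111, 120, 111, 81, 83, 81, 84, 83, 81, 81, 96, 108, 111, 110, 112, 113, 109, 110, 110, 107, 87, 90, 88, 86]
250 [67, 66, 67, 68, 67, 66, 64, 71, 114, 221, 239, 245, 245, 232, 222, 213, 222, 210, 212, 211, 215, 213, 209, 208, 207, 208, 206, 210, 210, 212]
275 [67, 67, 66, 69, 66, 64, 66, 73, 121, 216, 235, 236, 227, 235, 236, 238, 238, 238, 227, 215, 214, 213, 210, 211, 208, 209, 209, 210, 211, 213]
300 [67, 66, 64, 66, 69, 67, 65, 65, 113, 212, 240, 238, 243, 238, 238, 239, 233, 238, 217, 212, 216, 216, 212, 209, 211, 212, 213, 210, 213, 215]
345 [63, 63, 59, 62, 64, 85, 109, 114, 110, 87, 82, 77, 77, 77, 79, 74, 97, 141, 158, 158, 158, 157, 158, 157, 157, 139, 76, 52, 53, 52]
360 [83, 62, 62, 60, 57, 60, 60, 61, 59, 62, 76, 75, 75, 72, 75, 77, 76, 125, 156, 159, 158, 157, 158, 158, 155, 153, 112, 54, 54, 51]
146 [113, 111, 110, 107, 114, 112, 106, 107, 113, 109, 109, 111, 111, 111, 109, 133, 182, 211, 213,
[... 433 characters left out ...]
6, 216, 203, 155, 156, 158, 156, 160, 158, 155, 160, 161, 160, 159, 156, 157, 160, 159, 159, 160]
155 [91, 89, 89, 88, 90, 90, 87, 90, 93, 96, 100, 101, 104, 100, 103, 116, 184, 211, 208, 209, 211, 209, 213, 211, 209, 207, 210, 209, 211, 212, 212, 209, 212, 214, 211, 212, 211, 210, 210, 210, 210, 211, 212, 209, 211, 214, 212, 212, 210, 210, 212, 211, 211, 211, 210, 211, 211, 211, 209, 211, 210, 213, 212, 212, 211, 211, 213, 211, 213, 210, 211, 212, 212, 213, 211, 215, 210, 211, 213, 211, 212, 212, 212, 212, 213, 212, 212, 214, 210, 214, 211, 212, 214, 214, 213, 211, 212, 214, 215, 215, 212, 214, 211, 213, 214, 213, 214, 164, 90, 89, 88, 90, 87, 68, 61, 57, 57, 53, 54, 56, 53, 56, 51, 54, 57]
```

```bash
python3 - <<'E'
from h import *
import pickle
c,s=pickle.load(open('w10.pkl','rb'))
for z in(.1945,.199):print('bridge',z,won(c,230.7,133,s,z),won(c,322.6,133,s,z))
print('sheet',won(c,215,145.9,s,.162),won(c,345,145.9,s,.162))
E
```

```text
bridge 0.1945 [-0.0176 -0.0841] [-0.0176 -0.0444]
bridge 0.199 [-0.018  -0.0835] [-0.018 -0.045]
sheet [-0.0084 -0.0975] [-0.0084 -0.0273]
```

>>> servo_tool:
  targets: "0.01 0.03 0.3 0 0 0 50; 0.01 0.03 0.6 0 0 0 50; 0.01 0.03 0.85 0 0 0 50; 0.01 0.03 1.05 0 0 0 50; 0.01 0.03 1.2 0 0 0 50; 0.01 0.03 1.3 0 0 0 50; 0.01 0.03 1.4 0 0 0 50; 0.01 0.03 1.48 0 0 0 50; 0.01 0.03 1.48 0 0 0 50"

```text
clock: 23.22
eef_pos: [0.5476, -0.0812, 0.1396]
eef_rot: [0.197, 3.078, -0.006]
contact_force: [0.4, -0.1, -3.5]
gripper_width: 0.636
grip_force: 25.0
```

```bash
python3 - <<'E'
from h import *
import pickle
print(inpanel())
c,s=wcap('w11.png');pickle.dump((c,s),open('w11.pkl','wb'))
g=cv2.cvtColor(c['img'],cv2.COLOR_RGB2GRAY).astype(int)
for u in(205,215,224,250,275,300,328,335,345):print(u,g[120:185,u].tolist())
print(g[170,200:350].tolist())
E
```

```text
(array([ 0.0513, -0.0635]), np.float64(0.1396), 'yawerr', np.float64(0.01), 'F', array([ 0.39, -0.11, -3.52]), 'w', 0.6361685545911239, 24.997146427631378, 't', 23.225)
205 [88, 87, 87, 72, 69, 68, 69, 68, 69, 69, 67, 82, 102, 114, 119, 113, 87, 79, 79, 82, 78, 80, 77, 78, 78, 79, 87, 128, 154, 155, 158, 154, 154, 155, 152, 152, 154, 154, 149, 64, 65, 68, 61, 65, 67, 67, 67, 65, 68, 63, 68, 64, 66, 64, 65, 62, 66, 63, 64, 69, 67, 66, 64, 61, 63]
215 [89, 86, 67, 66, 68, 64, 65, 66, 68, 67, 66, 84, 107, 116, 121, 109, 80, 80, 82, 80, 78, 80, 80, 78, 82, 77, 94, 146, 157, 158, 158, 154, 155, 155, 159, 157, 155, 155, 135, 62, 75, 124, 171, 199, 212, 211, 213, 212, 207, 207, 206, 205, 205, 205, 206, 207, 206, 208, 206, 204, 205, 206, 205, 205, 204]
224 [87, 68, 66, 67, 65, 66, 67, 68, 66, 65, 65, 92, 110, 118, 119, 103, 78, 79, 79, 77, 79, 77, 78, 77, 79, 93, 108, 112, 108, 109, 109, 108, 98, 102, 108, 113, 106, 94, 91, 88, 87, 135, 176, 183, 200, 208, 206, 207, 162, 139, 142, 139, 142, 142, 139, 142, 141, 141, 141, 141, 143, 104, 103, 85, 83]
250 [76, 66, 63, 67, 70, 64, 67, 67, 66, 64,
[... 1707 characters left out ...]
, 51, 51, 53, 53, 51, 49]
[85, 65, 65, 64, 66, 68, 63, 64, 66, 63, 65, 62, 66, 110, 204, 206, 206, 206, 207, 201, 172, 144, 143, 141, 142, 141, 141, 138, 140, 140, 142, 141, 142, 142, 142, 143, 112, 115, 114, 113, 115, 104, 69, 65, 79, 85, 78, 79, 80, 79, 78, 80, 78, 81, 76, 75, 72, 79, 116, 121, 117, 117, 116, 115, 110, 85, 52, 55, 53, 55, 57, 55, 56, 57, 55, 56, 53, 52, 51, 51, 52, 86, 118, 116, 115, 116, 113, 113, 113, 119, 120, 112, 101, 95, 98, 104, 103, 104, 101, 100, 103, 104, 106, 105, 99, 100, 97, 90, 106, 119, 119, 120, 117, 117, 113, 118, 119, 95, 82, 82, 81, 81, 80, 79, 82, 78, 85, 82, 84, 80, 82, 83, 103, 162, 208, 207, 209, 206, 211, 172, 85, 51, 52, 54, 49, 49, 58, 53, 50, 53]
```

>>> servo_tool:
  targets: "0 0 0.07 0 0 0 50; 0 0 0.13 0 0 0 50; 0 0 0.18 0 0 0 50; 0 0 0.18 0 0 0 50"

```text
clock: 23.78
eef_pos: [0.5482, -0.0813, 0.1361]
eef_rot: [0.197, 3.077, -0.006]
contact_force: [-0.1, -0.2, 2.1]
gripper_width: 0.638
grip_force: 25.0
```

```bash
python3 - <<'E'
from h import *
print(inpanel())
s=get_state()
c,s=wcap('w12.png')
g=cv2.cvtColor(c['img'],cv2.COLOR_RGB2GRAY).astype(int)
for u in (215,275,345):print(g[120:165,u].tolist())
E
```

```text
(array([ 0.0519, -0.0635]), np.float64(0.1361), 'yawerr', np.float64(0.0), 'F', array([-0.15, -0.18,  2.1 ]), 'w', 0.6378888127572779, 24.999907314777374, 't', 23.775)
[89, 67, 66, 63, 68, 66, 64, 67, 68, 66, 73, 103, 114, 118, 121, 87, 80, 78, 78, 80, 80, 75, 79, 81, 80, 79, 79, 146, 155, 156, 153, 153, 154, 153, 157, 156, 157, 156, 143, 93, 75, 110, 158, 183, 183]
[64, 64, 67, 66, 63, 63, 63, 65, 63, 66, 65, 62, 79, 94, 198, 204, 205, 209, 211, 215, 221, 221, 213, 212, 215, 215, 213, 211, 209, 209, 208, 210, 208, 210, 213, 214, 210, 206, 206, 209, 211, 210, 209, 209, 208]
[97, 77, 70, 68, 61, 64, 60, 60, 61, 64, 65, 89, 107, 116, 120, 94, 78, 76, 76, 74, 75, 74, 73, 78, 76, 75, 76, 115, 153, 158, 159, 158, 162, 160, 160, 158, 160, 159, 155, 121, 52, 56, 50, 50, 53]
```

Seated: the force went from -3.5 to +2.1 N. Release and retreat.

>>> servo_tool:
  targets: "0 0 0 0 0 0 58; 0 0 0 0 0 0 64; 0 0 0 0 0 0 74; 0 0 0 0 0 0 87.8; 0 0 0 0 0 0 87.8; 0 0 -0.6 0 0 0 87.8; 0 0 -1.8 0 0 0 87.8; 0 0 -3.4 0 0 0 87.8; 0 0 -4.5 0 0.66 0 87.8; 0 0 -4.7 0 0.66 0 87.8; 0 0 -4.7 0 0.66 0 87.8; 0 0 -4.7 0 0.66 0 87.8"

```text
clock: 25.32
eef_pos: [0.5408, -0.0803, 0.2511]
eef_rot: [-0.201, -3.133, -0.0]
contact_force: [-0.3, -0.3, 0.1]
gripper_width: 1.001
grip_force: 0.0
```

```bash
python3 - <<'E'
from h import *
import pickle
print(inpanel())
c,s=wcap('w13.png');pickle.dump((c,s),open('w13.pkl','wb'))
g=cv2.cvtColor(c['img'],cv2.COLOR_RGB2GRAY).astype(int)
R=Ro.from_rotvec(s['eef_rot']).as_matrix();M=np.array(c['T_tool_cam'])
def px(x,y,z):
    w=np.r_[P@[x,y]+T,z];q=M[:3,:3].T@(R.T@(w-s['eef_pos'])-M[:3,3]);a=np.arctan2(np.hypot(q[0],q[1]),q[2]);h=np.hypot(q[0],q[1])
    return (c['cx']+c['fx']*a*q[0]/h,c['cy']+c['fx']*a*q[1]/h)
# bright (bridge/rim) mask extents around expected bins
for n,y,L in(('tray',-.0636,.104),('tall',.0663,.084)):
    print(n,'exp bridge rear L/R',np.round(px(-.015,y-.02,.152),1),np.round(px(-.015,y+.02,.152),1),'far rim',np.round(px(L-.007,y,.152),1))
    u,v=px(-.015,y,.152);u=int(u);v=int(v)
    print('col',u,v-8,g[v-8:v+30,u].tolist());print('row',v+4,u-45,g[v+4,u-45:u+46].tolist())
    u2,v2=px(L-.007,y,.152);print('far',int(v2)-10,g[int(v2)-10:int(v2)+10,int(u2)].tolist())
for u in(200,345):print(u,g[135:170,u].tolist())
E
```

```text
(array([ 0.0443, -0.0635]), np.float64(0.2511), 'yawerr', np.float64(0.0), 'F', array([-0.3 , -0.32,  0.1 ]), 'w', 1.001040211504301, 0.0, 't', 25.325)
tray exp bridge rear L/R [251.3 138.9] [301.4 138.9] far rim [276.4 268.7]
col 276 130 [80, 79, 77, 75, 81, 80, 74, 77, 76, 57, 56, 59, 55, 56, 62, 67, 70, 87, 96, 89, 165, 194, 227, 222, 217, 193, 186, 185, 180, 181, 182, 188, 183, 180, 185, 184, 184, 186]
row 142 231 [95, 98, 97, 94, 97, 98, 95, 96, 97, 96, 98, 97, 99, 113, 121, 115, 112, 66, 54, 57, 60, 56, 56, 57, 57, 54, 56, 59, 59, 55, 57, 57, 58, 57, 53, 57, 59, 59, 55, 56, 55, 58, 56, 53, 55, 55, 56, 56, 69, 100, 100, 64, 55, 56, 51, 49, 45, 52, 52, 52, 56, 58, 57, 55, 56, 56, 52, 53, 51, 57, 51, 56, 54, 55, 51, 56, 54, 52, 54, 54, 51, 55, 55, 53, 55, 57, 73, 94, 92, 93, 91]
far 258 [90, 93, 97, 96, 95, 92, 85, 83, 82, 83, 81, 82, 81, 88, 131, 167, 175, 204, 221, 220]
tall exp bridge rear L/R [406.9 142.5] [447.  145.3] far rim [418.  245.1]
col 427 135 [106, 116, 113, 108, 103, 104, 124, 153, 154, 152, 159, 154, 158, 154, 106, 64, 63, 75, 84, 131, 180, 181, 189, 181, 178, 183
[... 223 characters left out ...]
9, 117, 116, 116, 114, 116, 113, 111, 110, 109, 158, 193, 196, 192, 191, 193, 195, 195, 195, 196, 195, 195, 193, 193, 194, 191, 187, 189, 188, 194, 193, 191, 192, 190, 190, 190, 188, 191, 195, 193, 192, 196, 191, 191, 193, 196, 189, 190, 191, 192, 197, 195, 194, 194, 193, 196]
far 235 [77, 78, 75, 76, 79, 79, 77, 79, 76, 75, 75, 72, 77, 79, 85, 123, 164, 170, 187, 199]
200 [217, 221, 218, 217, 221, 221, 150, 152, 149, 152, 154, 154, 153, 153, 153, 153, 155, 154, 148, 97, 75, 101, 137, 140, 138, 141, 141, 141, 147, 145, 148, 149, 146, 145, 146]
345 [82, 83, 82, 81, 78, 77, 79, 71, 55, 55, 63, 71, 69, 69, 66, 66, 68, 65, 67, 65, 66, 88, 139, 139, 138, 142, 136, 120, 57, 44, 43, 46, 46, 42, 43]
```

```bash
python3 - <<'E'
from h import *
import pickle
c,s=pickle.load(open('w13.pkl','rb'))
g=cv2.cvtColor(c['img'],cv2.COLOR_RGB2GRAY).astype(int)
print(g[156,240:310].tolist());print(g[160,395:460].tolist())
print(g[200,235:250].tolist(),g[200,300:318].tolist())
print('tray rear',won(c,276,149.6,s,.154),'far',won(c,276,272.3,s,.154),'sheet',won(c,345,159.3,s,.162),won(c,200,159,s,.162))
print('tall rear',won(c,427,153.9,s,.154),'far',won(c,418,250.6,s,.154))
# side-view check of bins: triangulate nothing, just bystanders' motion vs start
c0=pickle.load(open('c0.pkl','rb'));n=optics.capture('side')['img'].astype(int)
d=np.abs(n-c0['side']['img'].astype(int)).sum(2)
for nm,(u,v) in dict(jar=(342,335),fin=(401,304),mal=(173,190)).items():print(nm,d[v-15:v+16,u-13:u+14].mean())
E
```

```text
[122, 122, 123, 122, 123, 126, 123, 97, 77, 84, 83, 119, 187, 182, 185, 185, 185, 186, 188, 185, 185, 185, 186, 184, 186, 187, 186, 186, 186, 189, 187, 188, 188, 189, 189, 184, 186, 189, 187, 187, 189, 185, 186, 187, 186, 187, 188, 189, 185, 187, 190, 189, 189, 189, 188, 162, 127, 129, 129, 127, 128, 110, 94, 91, 87, 71, 109, 124, 127, 125]
[142, 141, 142, 139, 140, 140, 141, 142, 142, 142, 142, 140, 158, 194, 184, 173, 174, 173, 172, 175, 176, 176, 176, 178, 178, 178, 180, 179, 182, 180, 181, 180, 183, 182, 182, 182, 182, 183, 181, 186, 186, 184, 185, 186, 185, 185, 189, 186, 188, 139, 105, 108, 95, 64, 63, 65, 67, 70, 67, 67, 72, 69, 71, 69, 69]
[60, 58, 59, 58, 58, 58, 62, 107, 184, 185, 178, 162, 123, 125, 127] [120, 104, 81, 79, 76, 79, 120, 170, 183, 182, 141, 44, 44, 47, 42, 48, 48, 46]
tray rear [-0.0064 -0.0639] far [ 0.0996 -0.064 ] sheet [ 0.     -0.0098] [-0.0005 -0.1237]
tall rear [-0.0064  0.0653] far [0.0816 0.0661]
jar 48.747909199522105
fin 11.32258064516129
mal 45.66547192353644
```

```bash
python3 - <<'E'
from h import *
import pickle
c0=pickle.load(open('c0.pkl','rb'))['side']['img'];n=optics.capture('side')['img']
for nm,(u,v) in dict(jar=(342,335),mal=(173,190)).items():
    t=c0[v-15:v+16,u-13:u+14];w=n[v-30:v+31,u-28:u+29];r=cv2.minMaxLoc(cv2.matchTemplate(w,t,cv2.TM_CCOEFF_NORMED));print(nm,r[1],np.array(r[3])-15)
print(order.sign_off())
E
```

```text
jar 0.7816704511642456 [0 1]
mal 0.8154811859130859 [0 1]
the job is handed in; nothing more can be done
None
```

I swapped the two bins and handed the job in at about 25 s of the 72 s allowed: by my camera and force readings, each hangs fully down in the other's notch, and the jar and mallet matched their starting places to within a pixel or so, as did the finial by a plain image comparison; the hand-in did not report a verdict.

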